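# Top up the spring-backed tin rack

### The arm

A 6-joint arm with a two-finger parallel gripper is mounted at the origin on a cart in front of the work surface, level with it; the furniture and walls round the work are solid. World frame = base frame: x ahead of the robot, y to its left, z up, the work surface at z = 0. Lengths are in mm, angles in degrees, forces in N, time in s.
With the tool pointing down it reaches from about 300 to 850 mm from the base axis. Payload 4.2 kg.
Tool frame: the origin (TCP) lies midway between the tips of the shut fingers; the grasp point (between the pads) lies env.hold_point_z behind it (env.hold_point_z is the distance from the TCP to the grasp point, in mm); z points along the fingers, y is the line along which they close (so a half turn about z gives the same grasp; the last joint's range is limited). The gripper opens to 91 mm and grips with 3 to 60 N. Pads are 32 mm wide; open, the fingers measure 118 mm over their backs; the gripper's body (76 mm by 178 mm) begins 60 mm behind the grasp point.
Start: joints at [-74.026, 18.312, 89.639, -0, 72.044, -1.146], TCP at [169.269, -549.541, 174.376] pointing down, gripper open.
Joint ranges: [-177.97, 177.97], [-48.28, 115.42], [12.27, 149.76], [-77.06, 257.06], [2.81, 150.46], [-146.56, 146.56]. Speed limits (degrees/s): [147.25, 147.25, 180, 180, 180, 180].

### API

Orientations are given as [roll, pitch, yaw] about the fixed x, y, z axes, in that order (R = Rz(yaw) Ry(pitch) Rx(roll)).
In Python, from workcell import env, viewer, spotter gives the robot as it stands.
- The arm moves only by the tool apply_moves, never from a script. Its arguments are lists of equal length, an entry for each row: "delta_pos": the shift along the world's x, y, z normalised to -1 to 1, where 1 is 120 mm, a list of three; "rot": the turn, a rotation vector about the world's x, y, z normalised to -1 to 1, where 1 is 1.5 rad, a list of three; "hand": the opening, from 0 (shut) to 1 (fully open). A call has 1 to 10 rows; each row is the pose to reach, as a shift and turn from the pose commanded when the call began; what a row does not reach only later rows make up. A row lasts 1/12 s, in which the tool goes at most 41.7 mm and 7.16 degrees, less where a joint would pass 70% of its speed; a pose out of reach is approached as far as the arm can. A call with a number of a shift or a turn outside -1 to 1 is refused whole. A call with a gripper value outside its range is refused whole. The fingers move at their own pace and stop on an object; "newtons" is the grip in N (left out, the last holds). Time passes only in rows, so rows that repeat a pose let the fingers close. It gives the time, the measured TCP pose, the force, the opening and the grip force at its end, in the units of the state.
- env.state(): the state, without advancing time (a new reading comes with each control period).
- viewer.grab_frame(name): name is "scene" or "top" or "wrist"; returns a dict with "pixels" (420x560x3 uint8, red, green, blue), "camera_matrix" (3x3 intrinsics, pixels), "R" (3x3) and "t" (3): a world point X has camera coordinates R X + t; the wrist camera has in their place "mount" (4x4, takes a point from camera to tool coordinates, whose origin is the TCP and whose axes are the flange's). Camera axes: x right, y down, z forward; pixel columns grow to the right and rows downward; lengths in mm; the calibration is good to about 2 mm. The wrist camera is an equidistant fisheye: a pixel r from the principal point sees the ray r / f radians off the axis. A picture is of the moment at which its call begins: read the wrist's pose just before it. There is no depth.
- env.job_done(): hands the job in; it is judged then, once.
Trained networks look in a picture, given as the dict that the camera call returned (one of the last four; its "shot" number tells which), for a name from the list of things; names that differ only in an ending like _2 or _b are one class to them, and where a whole thing is asked for, a point or a joint stands for the part that bears it (a point fixed in the world has none). Each returns a list of dicts, best first, with "score" (0 to 1); they miss things now and then, are a little off and sometimes report something else, mostly with a low value. They report only what shows in the picture. A call takes as long as a camera call. They do not tell look-alikes from the thing itself.
- spotter.trace(picture, query): "mask" (420x560 bool, what is visible of it) and "box" ([centre column, centre row, width, height] in pixels, round what is visible of it).
- spotter.landmark_of(picture, query): "position" ([column, row] in pixels: a listed point, or the origin of a listed thing).
The state is a dict: "time_s": time; "qpos": joint angles; "qvel": joint speeds; "effort": joint torques, N m; "ee_pos": TCP position; "ee_rot": TCP orientation; "force": force on the tool from outside, world axes, zero at the start; "torque": the same for the moment, N m; "gripper_width": finger opening in mm; "gripper_force": force on a finger pad.
Only numpy, scipy, OpenCV 4.12 (cv2) and the standard library are available. Lean on these libraries where they do the work, as an engineer would, in place of code of your own. Each camera call takes 0.05 s, during which the arm holds its last target. There are 200 camera calls.

### The job

Top up the tin rack: stand the spare tin on the rack's landing, in line behind the three tins already there, and let go of it. Then push the whole row in from behind as one straight block, until the spring catch in the floor snaps up behind the last tin and holds all four tight against the sprung plate, and take your hand away. Press only as hard as the catch needs, keep the tins upright, and leave the salt shaker and the cup where they stand.

Things in the scene. Friction and masses are not known exactly. Their poses are not given: they have to be found in the camera images.
- rack: Tin rack, fixed: wooden base 393x92x14 mm with wire side rails. Origin on the worktop, on the centre line, under the catch's holding face; +x = the way in along the row, y across, z up. The tins stand on the base's top (z = 14 mm), flat from x = -118 mm (open landing end) to +262 mm. It and its end board stand 20 N of push through the row; more breaks them
- landing (a point): Point on the rack's floor in the middle of the open landing, at rack x = -78 mm, y = 0, z = 14 mm. No rails here
- mouth (a point): Point on the rack's floor at x = +18 mm, y = 0, where the straight rails begin: 6 mm steel wires at 18 and 50 mm above the floor, 64.4 mm clear between, on to x = +262 mm. From here out to x = -20 mm they flare to 92 mm clear
- plate (a point): Point on the floor (x = 226.6 mm, y = 0) under the face of the sprung buffer plate when relaxed; it gives 1 mm per 4 N. Four touching tins (229.6 mm) fit behind the catch only with it pressed in 2-3 mm (8-12 N); the row must go up to 1 mm farther for the catch to rise. The tins' friction adds 3-9 N at the hand, more if the row goes crooked
- catch (a joint): Spring bolt in the floor, 18 mm wide, on the centre line: ramp on the landing side (from x = -24 mm), upright holding face inward (x = 0). 0 = up, 8 mm above the floor; 0.008 m = pressed level with it. Tins slide in over it, their weight keeps it down (its spring is under 0.5 N); it springs up once the last tin's rear edge is past x = 0; half up, it rubs: push on a hair
- tin_deep: printed food tin, upright cylinder 57.4 mm across and 72 mm tall, about 0.2 kg; origin at the centre of its underside, z up. Starts in the rack, farthest in
- tin_mid: printed food tin, upright cylinder 57.4 mm across and 72 mm tall, about 0.2 kg; origin at the centre of its underside, z up. Starts in the rack, second
- tin_near: printed food tin, upright cylinder 57.4 mm across and 72 mm tall, about 0.2 kg; origin at the centre of its underside, z up. Starts in the rack's mouth, standing over the catch and holding it down
- tin_spare: printed food tin, upright cylinder 57.4 mm across and 72 mm tall, about 0.2 kg; origin at the centre of its underside, z up. The spare one, starts on the worktop beside the rack
- salt_shaker: salt shaker, 44 mm across, 90 mm tall, on the worktop beside the rack; origin at the centre of its underside. Not to be disturbed
- cup: small coffee cup with a handle, 65 x 94 x 52 mm, on the worktop beside the rack; origin at the middle of its 65 x 94 mm outline, on its underside; the handle points along its -y. Not to be disturbed
Mind the look-alikes: they are no part of the job. What is shaped like the tin_spare but purple or yellow is not meant.

How it is judged (in metres and radians):
On the way:
1. the spare tin stands upright on the landing, in line behind the row, let go (x of tin_spare in the frame of rack between -0.113 and -0.035 m and y of tin_spare in the frame of rack between -0.02 and 0.02 m and z of tin_spare in the frame of rack between 0.011 and 0.0165 m and angle between tin_spare's own z axis and vertical below 0.06 rad and linear speed of tin_spare below 0.02 m/s and contact force between the fingers and tin_spare below 0.3 N), for 0.2 s.
At the end, for the whole second after the job is handed in: Four tins upright (0.06 rad) and at rest on the rack floor, within 6 mm of its centre line, neighbours' centres under 59 mm apart; the spare tin's centre 27.2 to 36 mm past the catch's holding face, the catch up (within 2 mm), hand off (x of tin_spare in the frame of rack between 0.0272 and 0.036 m and value of joint catch below 0.002 m and y of tin_deep in the frame of rack between -0.006 and 0.006 m and z of tin_deep in the frame of rack between 0.011 and 0.0165 m and angle between each of tin_deep, tin_mid, tin_near, tin_spare's own z axis and vertical below 0.06 rad and linear speed of each of tin_deep, tin_mid, tin_near, tin_spare below 0.01 m/s and y of tin_mid in the frame of rack between -0.006 and 0.006 m and z of tin_mid in the frame of rack between 0.011 and 0.0165 m and y of tin_near in the frame of rack between -0.006 and 0.006 m and z of tin_near in the frame of rack between 0.011 and 0.0165 m and y of tin_spare in the frame of rack between -0.006 and 0.006 m and z of tin_spare in the frame of rack between 0.011 and 0.0165 m and horizontal distance between tin_deep and tin_mid below 0.059 m and horizontal distance between tin_mid and tin_near below 0.059 m and horizontal distance between tin_near and tin_spare below 0.059 m); the robot touches nothing.
It fails at once if the rack or its sprung plate is pressed with more than 20 N through the row (contact force between rack and tin_deep above 20 N).
It fails at once if a tin tips (angle between any of tin_deep, tin_mid, tin_near, tin_spare's own z axis and vertical above 0.35 rad).
It fails at once if the salt shaker or the cup is disturbed (distance of any of salt_shaker, cup from where it was at the start of the episode above 0.015 m or angle between any of salt_shaker, cup's own z axis and vertical above 0.35 rad).
It also fails if it takes over 67 s, if anything falls off the work surface, if the arm or the gripper's body presses on something with over 40 N, if the wrist force passes 120 N, or if a joint passes its speed limit or range.

## Working session

There is one attempt and no reset: what is moved stays moved. The work goes in short steps, Python scripts to look and compute and a tool call to move; the robot and the scene stay as the last step left them, time stands still between calls to the robot, and variables do not carry over. Pictures are saved under pics/ and viewed, at most 10 in all, crops included, and the job is handed in when it is done.

Besides the shell and the picture viewer there is one more tool, called after "Emit:" in YAML: its name, and indented under it one key for each argument. apply_moves: Moves the arm, as the interface text tells. Its arguments: {"type":"object","properties":{"delta_pos":{"type":"array"},"rot":{"type":"array"},"hand":{"type":"array"},"newtons":{"type":"number"}},"required":["delta_pos","rot","hand"]}

```bash
mkdir -p pics; ls; cat > h.py <<'E'
import numpy as np, cv2
from workcell import env, viewer, spotter
def ray(p,uv):
    K=np.array(p["camera_matrix"]);R=np.array(p["R"]);t=np.array(p["t"])
    d=R.T@np.linalg.solve(K,[uv[0],uv[1],1]); return -R.T@t,d
def at_z(p,uv,z):
    o,d=ray(p,uv); return o+d*(z-o[2])/d[2]
def proj(p,X):
    K=np.array(p["camera_matrix"]);c=np.array(p["R"])@np.array(X)+np.array(p["t"]);q=K@c;return q[:2]/q[2]
def save(p,n): cv2.imwrite("pics/"+n,cv2.cvtColor(p["pixels"],cv2.COLOR_RGB2BGR))
E
python3 - <<'E'
from h import *
print(env.state(), env.hold_point_z)
for n in("top","scene"):
    p=viewer.grab_frame(n); save(p,n+"0.png")
    o,_=ray(p,(0,0)); print(n,o.round(),np.array(p["camera_matrix"]).round(1).tolist())
    for q in["rack","landing","mouth","plate","catch","tin_spare","tin_near","tin_deep","salt_shaker","cup"]:
        for r in spotter.landmark_of(p,q)[:5]:
            z=14 if q in("landing","mouth","plate","catch","tin_near","tin_deep") else 0
            print(q,round(r["score"],2),np.round(r["position"],1),at_z(p,r["position"],z).round(1))
E
```

```text
pics
{'time_s': 0.0, 'qpos': array([-7.40275135e+01,  1.83509942e+01,  8.97067817e+01, -2.05692980e-03,
        7.20450414e+01, -1.14602971e+00]), 'qvel': array([-0.03745843,  0.01652899, -0.05125984,  0.00582653, -0.0030716 ,
       -0.08297248]), 'effort': array([ 2.19281195e-03, -4.12462091e+01, -2.31971258e+01,  7.28881918e-02,
        4.57613810e-02, -1.43461580e-04]), 'ee_pos': array([ 169.07612737, -548.96405209,  173.52430108]), 'ee_rot': array([-1.79897164e+02, -1.01189441e-04,  1.71191520e+01]), 'force': array([0.06348948, 0.19684732, 0.72783833]), 'torque': array([0.05655217, 0.00427262, 0.02999105]), 'gripper_force': 0.0, 'gripper_width': 91.0873378843538} 18.8
top [ 267. -445. 1496.] [[511.5, 0.0, 286.3], [0.0, 511.5, 210.0], [0.0, 0.0, 1.0]]
rack 0.76 [214.8 222.1] [ 465.9 -218.1    0. ]
rack 0.43 [219.1 223.1] [ 463.  -230.9    0. ]
landing 0.84 [187.8 218.3] [ 474.6 -140.7   14. ]
mouth 0.87 [222.1 222.3] [ 463.6 -241.7   14. ]
mouth 0.27 [193.  177.3] [ 597.6 -151.2   14. ]
mouth 0.25 [249.  224.4] [ 458.1 -320.5   14. ]
plate 0.74 [293.5 230.1] [ 442.5 -450.7   14. ]Traceback (most recent call last):
  File "<stdin>", line 7, in <module>
ValueError: it knows: cup, landing, mouth, plate, rack, salt_shaker, tin_deep, tin_mid, tin_near, tin_spare
```

```bash
python3 - <<'E'
from h import *
for n in("top","scene"):
    p=viewer.grab_frame(n); save(p,n+"1.png")
    o,_=ray(p,(0,0)); print(n,o.round())
    for q in["rack","landing","mouth","plate","tin_spare","tin_near","salt_shaker","cup"]:
        for r in spotter.landmark_of(p,q)[:6]:
            z=14 if q in("landing","mouth","plate","tin_near") else 0
            if r["score"]>.3: print(q,round(r["score"],2),np.round(r["position"],1),at_z(p,r["position"],z).round(1))
E
```

```text
top [ 267. -445. 1496.]
rack 0.83 [216.3 220.8] [ 469.8 -222.4    0. ]
landing 0.58 [188.7 218.1] [ 475.2 -143.3   14. ]
mouth 0.85 [219.3 223.6] [ 459.7 -233.6   14. ]
plate 0.61 [296.5 228.3] [ 447.9 -459.4   14. ]
tin_spare 0.96 [396.5 245.8] [ 400.6 -752.1    0. ]
tin_spare 0.62 [331.6 250.6] [ 384.9 -562.5    0. ]
tin_spare 0.59 [251.3 183.8] [ 582.2 -323.6    0. ]
tin_spare 0.58 [304.7 267.8] [ 334.1 -484.1    0. ]
tin_near 0.61 [211.1 221.4] [ 466.  -209.3   14. ]
salt_shaker 0.77 [220.  186.3] [ 573.9 -230.3    0. ]
salt_shaker 0.45 [251.6 185. ] [ 578.6 -324.6    0. ]
cup 0.64 [193.4 176.7] [ 602.6 -149.6    0. ]
scene [-125. -996.  672.]
rack 0.88 [207.  187.5] [ 477.3 -207.8    0. ]
mouth 0.91 [211.8 193.8] [ 454.8 -254.5   14. ]
tin_spare 0.79 [232.9 267. ] [ 321.6 -474.1    0. ]
tin_spare 0.77 [260.5 187.5] [ 574.7 -309.5    0. ]
tin_spare 0.67 [361.9 316.4] [ 398.8 -747.1    0. ]
tin_spare 0.61 [256.9 220.1] [ 469.8 -399.4    0. ]
tin_spare 0.56 [276.7 273.5] [ 371.2 -554.2    0. ]
tin_near 0.61 [204.8 183.1] [ 474.  -204.5   14. ]
salt_shaker 0.76 [239.9 173.9] [ 582.9 -222.5    0. ]
cup 0.85 [225.6 159. ] [ 609.4 -135.2    0. ]
```

View pics/top0.png

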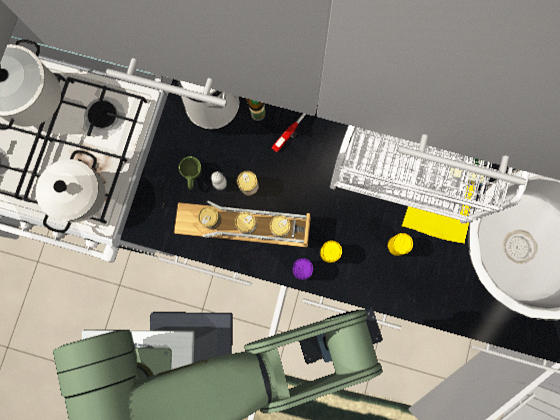

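View pics/scene1.png

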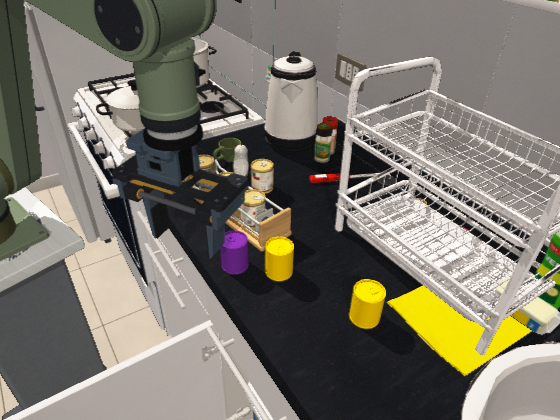

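Top view: the gold spare tin is at about (247,181), the shaker at (218,180), the cup at (190,170) and the row at (208..280, 217..225). The yellow and purple tins are decoys. I'm moving the wrist over for a close look.

Emit:
apply_moves:
  delta_pos:
    - [1,0.8,0.3]
    - [1,0.8,0.3]
    - [1,0.8,0.3]
    - [1,0.8,0.3]
    - [1,0.8,0.3]
  rot:
    - [0,0,0.262]
    - [0,0,0.262]
    - [0,0,0.262]
    - [0,0,0.262]
    - [0,0,0.262]
  hand: [1,1,1,1,1]

```text
time_s: 1.57
ee_pos: [293.7, -450.9, 212.3]
ee_rot: [179.8, -0.1, 40.0]
force: [-0.4, -0.0, -0.0]
gripper_width: 91.0
gripper_force: 0.0
```

Emit:
apply_moves:
  delta_pos:
    - [1,0.8,0.3]
    - [1,0.8,0.3]
    - [1,0.8,0.3]
    - [1,0.8,0.3]
    - [1,0.8,0.3]
  rot:
    - [0,0,0.262]
    - [0,0,0.262]
    - [0,0,0.262]
    - [0,0,0.262]
    - [0,0,0.262]
  hand: [1,1,1,1,1]

```text
time_s: 1.98
ee_pos: [413.7, -355.1, 247.9]
ee_rot: [179.7, -0.1, 62.5]
force: [0.2, -0.7, 0.2]
gripper_width: 91.1
gripper_force: 0.0
```

Emit:
apply_moves:
  delta_pos:
    - [1,0.8,0.3]
    - [1,0.8,0.3]
    - [1,0.8,0.3]
    - [1,0.8,0.3]
    - [1,0.8,0.3]
    - [1,0.8,0.3]
  rot:
    - [0,0,0.262]
    - [0,0,0.262]
    - [0,0,0.262]
    - [0,0,0.262]
    - [0,0,0.262]
    - [0,0,0.262]
  hand: [1,1,1,1,1,1]

```text
time_s: 2.48
ee_pos: [529.7, -261.5, 281.9]
ee_rot: [-180.0, 0.0, 84.7]
force: [0.1, -0.2, 0.3]
gripper_width: 91.2
gripper_force: 0.0
```

```bash
cat >> h.py <<'E'
from scipy.spatial.transform import Rotation as Ro
def wrist():
    s=env.state(); p=viewer.grab_frame("wrist")
    T=np.eye(4);T[:3,:3]=Ro.from_euler("xyz",s["ee_rot"],degrees=True).as_matrix();T[:3,3]=s["ee_pos"]
    p["C"]=T@np.array(p["mount"]); return p
def w_z(p,uv,z):
    K=np.array(p["camera_matrix"]);q=np.array([(uv[0]-K[0,2])/K[0,0],(uv[1]-K[1,2])/K[1,1]]);th=np.hypot(*q)
    d=np.r_[np.sin(th)*q/max(th,1e-9),np.cos(th)];C=p["C"];d=C[:3,:3]@d;o=C[:3,3];return o+d*(z-o[2])/d[2]
def w_proj(p,X):
    K=np.array(p["camera_matrix"]);C=p["C"];c=C[:3,:3].T@(np.array(X)-C[:3,3]);th=np.arctan2(np.hypot(c[0],c[1]),c[2])
    q=th*c[:2]/np.hypot(c[0],c[1]);return np.array([K[0,0]*q[0]+K[0,2],K[1,1]*q[1]+K[1,2]])
E
python3 - <<'E'
from h import *
p=wrist(); save(p,"w0.png"); print(p["C"].round(2).tolist(),np.array(p["camera_matrix"]).round(1).tolist())
for q in["landing","mouth","plate","tin_spare","tin_near","salt_shaker","cup"]:
    for r in spotter.landmark_of(p,q)[:6]:
        z=14 if q in("landing","mouth","plate","tin_near") else 0
        if r["score"]>.3: print(q,round(r["score"],2),np.round(r["position"],1),w_z(p,r["position"],z).round(1))
p=viewer.grab_frame("top"); save(p,"top2.png")
E
```

```text
[[1.0, -0.09, -0.03, 538.4], [-0.09, -0.95, -0.28, -181.67], [-0.0, 0.28, -0.96, 493.11], [0.0, 0.0, 0.0, 1.0]] [[325.2, 0.0, 282.6], [0.0, 325.2, 206.8], [0.0, 0.0, 1.0]]
landing 0.94 [236.7  88.1] [ 474.6 -137.9   14. ]
mouth 0.89 [237.5 152.1] [ 465.6 -232.7   14. ]
tin_spare 0.87 [313.9 197. ] [ 574.7 -315.9    0. ]
tin_spare 0.7 [216.1 325.1] [ 377.  -549.4    0. ]
tin_near 0.69 [238.6 135.7] [ 470.  -208.5   14. ]
salt_shaker 0.8 [318.9 141.5] [ 588.5 -229.5    0. ]
cup 0.87 [328.1  83.2] [ 609.6 -141.6    0. ]
```

View pics/w0.png

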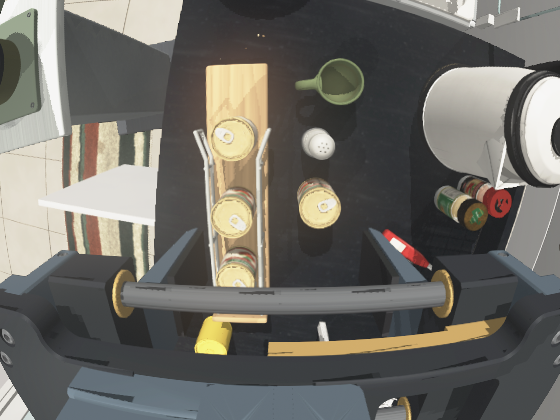

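The wrist view shows the landing's end corners at about (206,67) and (267,64), and the tin tops at about (233,137), (233,213) and, for the spare, (320,203). The shaker is at (318,143) and the cup at (340,80). Next I'm measuring the edges and tin tops precisely.

```bash
python3 - <<'E'
from h import *
p=wrist(); im=p["pixels"]; hsv=cv2.cvtColor(im,cv2.COLOR_RGB2HSV)
L=[];R=[]
for r in range(70,118,3):
    row=im[r,195:282].astype(int); g=row.sum(1); w=np.where((row[:,0]>110)&(row[:,0]-row[:,2]>35))[0]+195
    L.append(w_z(p,(w.min()-.5,r),14)[:2]);R.append(w_z(p,(w.max()+.5,r),14)[:2])
E=[]
for c in range(212,264,4):
    col=im[50:100,c].astype(int); w=np.where((col[:,0]>110)&(col[:,0]-col[:,2]>35))[0]+50
    E.append(w_z(p,(c,w.min()-.5),14)[:2])
def fit(P):
    vx,vy,x,y=cv2.fitLine(np.array(P,np.float32),cv2.DIST_HUBER,0,.01,.01).ravel(); return np.array([vx,vy]),np.array([x,y])
for n,P in(("L",L),("R",R),("E",E)):
    d,c=fit(P); print(n,np.degrees(np.arctan2(d[1],d[0])).round(2),c.round(1),np.abs((np.array(P)-c)@[-d[1],d[0]]).max().round(2))
dl,cl=fit(L);dr,cr=fit(R);de,ce=fit(E)
print("width",(cr-cl)@[-dl[1],dl[0]])
d=dl*np.sign(-dl[1])+dr*np.sign(-dr[1]);d/=np.linalg.norm(d);n=np.array([-d[1],d[0]])
mid=cl+n*((cr-cl)@n)/2; 
# intersect centre line with end edge
A=np.column_stack([d,-de]);a=np.linalg.solve(A,ce-mid)[0];end=mid+a*d
print("axis",np.degrees(np.arctan2(d[1],d[0])),"end",end,"origin(rack -131 if centred?)")
for nme in("landing","mouth"):
    r=spotter.landmark_of(p,nme)[0]; X=w_z(p,r["position"],14)[:2]; print(nme,(X-end)@d,(X-end)@n)
# tin tops by trace
for q in("tin_near","tin_spare","tin_mid"):
    for r in spotter.trace(p,q)[:4]: print(q,round(r["score"],2),np.round(r["box"]))
cv2.imwrite("pics/crop.png",cv2.resize(cv2.cvtColor(im[60:240,195:350],cv2.COLOR_RGB2BGR),None,fx=3.3,fy=3.3,interpolation=cv2.INTER_CUBIC))
E
```

```text
L 83.98 [ 427.4 -133.2] 1.5
R 86.16 [ 518.8 -149.9] 0.84
E -5.11 [ 477.6 -100.6] 9.93
width -92.71037
axis -94.93357 end [ 476.64633  -100.549286] origin(rack -131 if centred?)
landing 38.16932088306478 -1.3538673935123393
mouth 133.7173502123054 -3.3395222227210386
tin_near 0.82 [236. 137.  47.  42.]
tin_spare 0.94 [319. 201.  43.  48.]
tin_spare 0.92 [215. 335.  37.  41.]
tin_mid 0.56 [234. 212.  46.  53.]
```

View pics/crop.png

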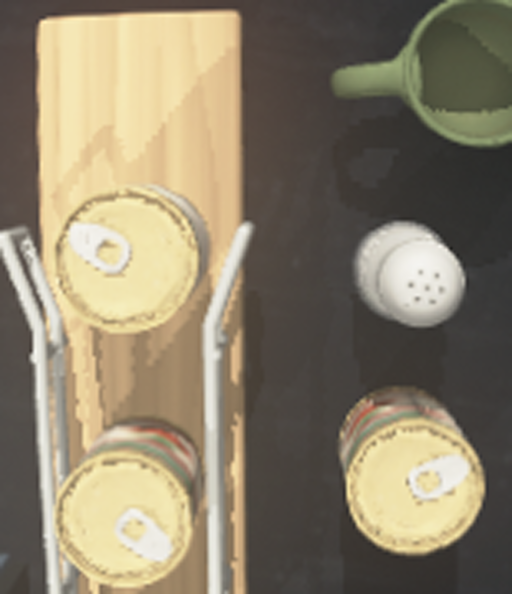

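```bash
python3 - <<'E'
from h import *
p=wrist()
th=np.radians(-95.0);d=np.array([np.cos(th),np.sin(th)]);n=np.array([-d[1],d[0]]);end=np.array([476.6,-100.5]);O=end+118*d
print("O",O,"d",d,"n",n)
for nm,uv,z in(("near",(234.7,138.2),86),("mid",(232.9,217.6),86),("spare",(320.8,206.7),72)):
    X=w_z(p,uv,z)[:2];print(nm,X.round(1),"rack",((X-O)@d).round(1),((X-O)@n).round(1))
g=cv2.cvtColor(p["pixels"],cv2.COLOR_RGB2GRAY)
c=cv2.HoughCircles(g,cv2.HOUGH_GRADIENT,1,30,param1=120,param2=22,minRadius=17,maxRadius=27)
for x,y,r in c[0]:
    if 200<x<350 and 100<y<240: print(np.round([x,y,r],1),w_z(p,(x,y),72)[:2].round(1),w_z(p,(x,y),86)[:2].round(1))
t=viewer.grab_frame("top");
for uv,z in(((208,217.5),86),((247,181),72)): print(at_z(t,uv,z)[:2])
g=cv2.cvtColor(t["pixels"],cv2.COLOR_RGB2GRAY)
for f in(-118,0,262):
  print(f,[proj(t,np.r_[O+d*f+n*k,14]).round(1).tolist() for k in(-46,46)])
save(t,"top3.png")
cv2.imwrite("pics/crop2.png",cv2.resize(cv2.cvtColor(t["pixels"][160:260,165:325],cv2.COLOR_RGB2BGR),None,fx=5,fy=5,interpolation=cv2.INTER_CUBIC))
E
```

```text
O [ 466.31562236 -218.05097437] d [-0.08715574 -0.9961947 ] n [ 0.9961947  -0.08715574]
near [ 474.7 -206.9] rack -11.8 7.4
mid [ 459.  -310.8] rack 93.1 0.8
spare [ 577.6 -310.8] rack 82.7 118.9
[232.5 217.5  20.7] [ 455.8 -315.1] [ 458.5 -310.6]
[318.5 208.5  19.6] [ 574.3 -313. ] [ 573.1 -308.7]
[231.5 143.5  22.9] [ 467.5 -214.2] [ 469.8 -213.1]
[ 467.25656669 -211.77979396]
[ 575.09128839 -317.07251231]
-118 [[172.1, 233.0], [176.2, 202.1]]
0 [[212.2, 236.9], [215.9, 205.9]]
262 [[301.8, 245.5], [304.7, 214.3]]
```

View pics/crop2.png

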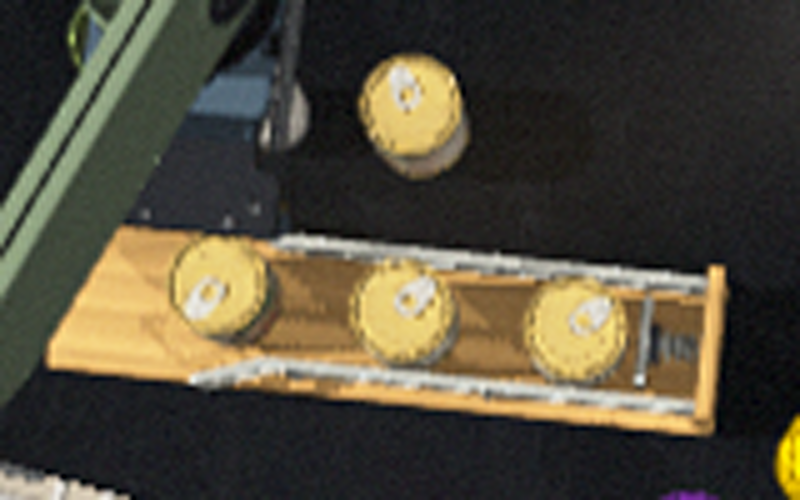

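Top crop: the near tin is at (221,288), the mid at (405,312), the deep at (577,330) and the sprung plate at about (643,340). The spare is at (411,107). Checking the rack axis using the unoccluded first image.

```bash
python3 - <<'E'
from h import *
t=viewer.grab_frame("top"); im=cv2.cvtColor(cv2.imread("pics/top0.png"),cv2.COLOR_BGR2RGB).astype(float)
def edge(vals,inner_first):  # subpixel crossing of R channel half level
    k=np.argmax(np.abs(np.diff(vals))); return k
R=im[:,:,0]
def cross(line,lo,start):
    for i in range(len(line)-1):
        if (line[i]-lo)*(line[i+1]-lo)<0: return start+i+(lo-line[i])/(line[i+1]-line[i])
bot=[];lef=[];rig=[]
for c in range(180,304,3):
    l=R[225:256,c][::-1]; x=cross(l,90,0); 
    if x is not None: bot.append(at_z(t,(c,255-x),14)[:2])
for r in range(208,230,2):
    x=cross(R[r,164:190],100,164)
    if x is not None: lef.append(at_z(t,(x,r),14)[:2])
def fit(P):
    vx,vy,x,y=cv2.fitLine(np.array(P,np.float32),cv2.DIST_HUBER,0,.01,.01).ravel(); return np.array([vx,vy]),np.array([x,y])
db,cb=fit(bot);dl,cl=fit(lef)
db*=np.sign(-db[1]); n=np.array([-db[1],db[0]])
print("bot ang",np.degrees(np.arctan2(db[1],db[0])),cb,"left ang",np.degrees(np.arctan2(dl[1],dl[0])),cl, len(bot),len(lef))
a=np.linalg.solve(np.column_stack([db,-dl]),cl-cb)[0];cor=cb+a*db
print("corner",cor,"end centre",cor+46*n,"O",cor+46*n+118*db)
x=[at_z(t,(a/5+165,b/5+160),86)[:2] for a,b in((221,288),(405,312),(577,330))]; O=cor+46*n+118*db
print([(((X-O)@db).round(1),((X-O)@n).round(1)) for X in x], at_z(t,(411/5+165,107/5+160),72))
E
```

```text
bot ang -95.39425 [ 405.709  -361.5902] left ang -5.636239 [ 476.40402  -103.621414] 42 11
corner [430.49597 -99.09076] end centre [ 476.29227 -103.41515] O [ 465.19928 -220.89258]
[(np.float64(-5.9), np.float64(1.3)), (np.float64(97.8), np.float64(-1.6)), (np.float64(194.1), np.float64(-1.8))] [ 573.93300614 -317.66745335   72.        ]
```

Emit:
apply_moves:
  delta_pos:
    - [0.37,-0.446,-0.5]
    - [0.37,-0.446,-0.9]
    - [0.37,-0.446,-0.9]
    - [0.37,-0.446,-0.9]
    - [0.37,-0.446,-0.9]
  rot:
    - [0,0,0]
    - [0,0,0]
    - [0,0,0]
    - [0,0,0]
    - [0,0,0]
  hand: [1,1,1,1,1]

```text
time_s: 3.8
ee_pos: [572.3, -314.6, 170.9]
ee_rot: [-179.6, -0.2, 84.6]
force: [0.1, 0.3, 0.9]
gripper_width: 91.1
gripper_force: 0.0
```

```bash
python3 - <<'E'
from h import *
p=wrist(); save(p,"w1.png"); print(env.state()["ee_pos"])
for r in spotter.trace(p,"tin_spare")[:2]: print(r["score"],r["box"])
for r in spotter.landmark_of(p,"tin_spare")[:2]: print(r["score"],r["position"],w_z(p,r["position"],0))
print(w_proj(p,[574.5,-315,72]),w_proj(p,[574.5,-315,0]))
E
```

```text
[ 573.44910627 -314.81429251  173.97883364]
0.89 [284.4, 186.8, 54.9, 62.2]
0.43 [182.8, 347.6, 15.5, 16.1]
0.81 [285.4, 179.4] [ 575.52567215 -313.08794188    0.        ]
0.72 [175.0, 342.5] [ 3.79683687e+02 -5.52932360e+02  5.68434189e-14]
[284.60467598 195.95232854] [284.69414465 181.02971508]
```

View pics/w1.png

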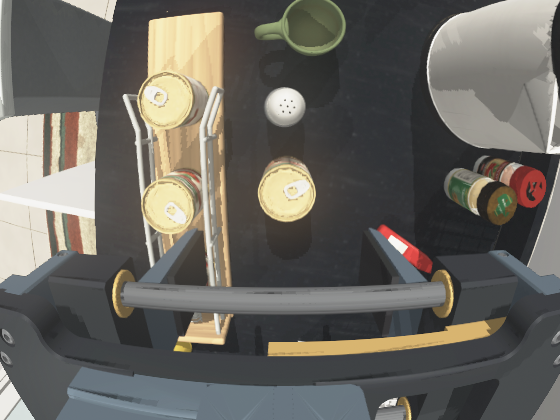

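The spare's top is at (286,192), within 4 px of the prediction, so it sits about 2 mm further +x and 3 mm further +y. Descending.

Emit:
apply_moves:
  delta_pos:
    - [0.025,0.025,-0.3]
    - [0.025,0.025,-0.6]
    - [0.025,0.025,-0.8]
    - [0.025,0.025,-1]
    - [0.025,0.025,-1]
  rot:
    - [0,0,0]
    - [0,0,0]
    - [0,0,0]
    - [0,0,0]
    - [0,0,0]
  hand: [1,1,1,1,1]

```text
time_s: 4.37
ee_pos: [574.6, -310.4, 52.3]
ee_rot: [-179.7, -0.1, 84.7]
force: [-1.5, 0.2, -0.2]
gripper_width: 91.0
gripper_force: 0.0
```

Emit:
apply_moves:
  delta_pos:
    - [0,0,-0.15]
    - [0,0,-0.28]
    - [0,0,-0.28]
    - [0,0,-0.28]
    - [0,0,-0.28]
    - [0,0,-0.28]
    - [0,0,-0.28]
    - [0,0,-0.28]
    - [0,0,-0.28]
    - [0,0,-0.28]
  rot:
    - [0,0,0]
    - [0,0,0]
    - [0,0,0]
    - [0,0,0]
    - [0,0,0]
    - [0,0,0]
    - [0,0,0]
    - [0,0,0]
    - [0,0,0]
    - [0,0,0]
  hand: [1,1,1,0.6,0.55,0.5,0.5,0.5,0.5,0.5]
  newtons: 15

```text
time_s: 5.2
ee_pos: [576.5, -312.2, 21.5]
ee_rot: [-180.0, 0.0, 84.7]
force: [-1.7, 0.7, 4.7]
gripper_width: 56.9
gripper_force: 15.0
```

Emit:
apply_moves:
  delta_pos:
    - [0,0,0.1]
    - [0,0,0.4]
    - [0,0,0.7]
    - [0,0,1]
    - [0,0,1]
  rot:
    - [0,0,0]
    - [0,0,0]
    - [0,0,0]
    - [0,0,0]
    - [0,0,0]
  hand: [0.5,0.5,0.5,0.5,0.5]

```text
time_s: 5.62
ee_pos: [581.1, -314.4, 149.7]
ee_rot: [179.2, 0.4, 84.7]
force: [0.3, -0.6, -0.4]
gripper_width: 56.5
gripper_force: 15.0
```

Emit:
apply_moves:
  delta_pos:
    - [-0.1,0.17,0]
    - [-0.2,0.35,0]
    - [-0.3,0.55,0]
    - [-0.43,0.733,0]
    - [-0.43,0.733,0]
  rot:
    - [0,0,0]
    - [0,0,0]
    - [0,0,0]
    - [0,0,0]
    - [0,0,0]
  hand: [0.5,0.5,0.5,0.5,0.5]

```text
time_s: 6.03
ee_pos: [521.3, -219.8, 140.4]
ee_rot: [-179.7, -0.2, 84.8]
force: [-0.5, -0.4, -1.7]
gripper_width: 56.7
gripper_force: 15.0
```

Emit:
apply_moves:
  delta_pos:
    - [-0.1,0.17,0]
    - [-0.2,0.35,0]
    - [-0.3,0.55,0]
    - [-0.43,0.733,0]
    - [-0.43,0.733,0]
    - [-0.43,0.733,0]
    - [-0.43,0.733,0]
  rot:
    - [0,0,0]
    - [0,0,0]
    - [0,0,0]
    - [0,0,0]
    - [0,0,0]
    - [0,0,0]
    - [0,0,0]
  hand: [0.5,0.5,0.5,0.5,0.5,0.5,0.5]

```text
time_s: 6.62
ee_pos: [474.3, -136.6, 141.0]
ee_rot: [179.9, 0.0, 84.7]
force: [0.2, -0.2, -2.5]
gripper_width: 57.2
gripper_force: 15.0
```

```bash
python3 - <<'E'
from h import *
p=wrist(); save(p,"w2.png"); s=env.state(); print(s["ee_pos"],s["ee_rot"],s["force"],s["gripper_width"])
im=p["pixels"]
d=np.array([-0.0941,-0.9956]);n=np.array([.9956,-.0941]);O=np.array([465.5,-219.5])
for f,k in((-118,-46),(-118,46),(-20,-46),(-20,46)): print(f,k,w_proj(p,np.r_[O+f*d+k*n,14]).round(1))
E
```

```text
[ 474.40796967 -136.87005876  140.94766985] [1.79924775e+02 2.84148191e-02 8.46548012e+01] [-0.34510057 -0.2529263  -1.72452937] 56.95813880657501
-118 -46 [237.1 156.8]
-118 46 [324.5 156.9]
-20 -46 [240.2 243.3]
-20 46 [321.4 243.4]
```

View pics/w2.png

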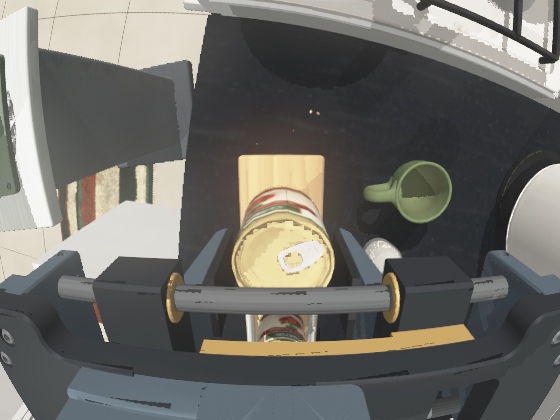

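The base end corners at (239,156) and (324,155) match the prediction, and the held tin is centred over the landing. Lowering.

Emit:
apply_moves:
  delta_pos:
    - [0,0,-0.2]
    - [0,0,-0.4]
    - [0,0,-0.6]
    - [0,0,-0.7]
    - [0,0,-0.78]
    - [0,0,-0.84]
    - [0,0,-0.86]
    - [0,0,-0.86]
    - [0,0,-0.86]
    - [0,0,-0.86]
  rot:
    - [0,0,0]
    - [0,0,0]
    - [0,0,0]
    - [0,0,0]
    - [0,0,0]
    - [0,0,0]
    - [0,0,0]
    - [0,0,0]
    - [0,0,0]
    - [0,0,0]
  hand: [0.5,0.5,0.5,0.5,0.5,0.5,0.5,0.5,0.5,0.5]

```text
time_s: 7.5
ee_pos: [474.3, -136.4, 38.4]
ee_rot: [179.9, 0.0, 84.7]
force: [0.3, -0.7, -1.5]
gripper_width: 56.8
gripper_force: 15.0
```

Emit:
apply_moves:
  delta_pos:
    - [0,0,-0.008]
    - [0,0,-0.015]
    - [0,0,-0.015]
    - [0,0,-0.015]
  rot:
    - [0,0,0]
    - [0,0,0]
    - [0,0,0]
    - [0,0,0]
  hand: [0.5,0.5,0.5,0.5]

```text
time_s: 7.83
ee_pos: [473.5, -136.1, 35.9]
ee_rot: [180.0, 0.0, 84.7]
force: [0.7, 0.1, -2.2]
gripper_width: 56.7
gripper_force: 15.0
```

Emit:
apply_moves:
  delta_pos:
    - [0,0,-0.008]
    - [0,0,-0.008]
    - [0,0,-0.008]
  rot:
    - [0,0,0]
    - [0,0,0]
    - [0,0,0]
  hand: [0.5,0.5,0.5]

```text
time_s: 8.08
ee_pos: [473.6, -136.0, 35.5]
ee_rot: [180.0, -0.0, 84.7]
force: [-1.5, 1.8, 5.3]
gripper_width: 56.7
gripper_force: 15.0
```

On the floor (about +7 N of contact). Releasing and rising.

Emit:
apply_moves:
  delta_pos:
    - [0,0,0]
    - [0,0,0]
    - [0,0,0]
    - [0,0,0]
    - [0,0,0]
    - [0,0,0]
    - [0,0,0]
    - [0,0,0]
  rot:
    - [0,0,0]
    - [0,0,0]
    - [0,0,0]
    - [0,0,0]
    - [0,0,0]
    - [0,0,0]
    - [0,0,0]
    - [0,0,0]
  hand: [0.7,0.8,0.9,1,1,1,1,1]

```text
time_s: 8.75
ee_pos: [473.5, -136.1, 34.8]
ee_rot: [180.0, -0.0, 84.7]
force: [-0.5, 0.4, -0.1]
gripper_width: 91.4
gripper_force: 0.0
```

Emit:
apply_moves:
  delta_pos:
    - [0,0,0.1]
    - [0,0,0.3]
    - [0,0,0.55]
    - [0,0,0.8]
    - [0,0,1]
    - [0,0,1]
    - [0,0,1]
  rot:
    - [0,0,0]
    - [0,0,0]
    - [0,0,0]
    - [0,0,0]
    - [0,0,0]
    - [0,0,0]
    - [0,0,0]
  hand: [1,1,1,1,1,1,1]

```text
time_s: 9.33
ee_pos: [474.3, -136.4, 156.0]
ee_rot: [179.8, 0.0, 84.7]
force: [-0.7, 1.1, -1.0]
gripper_width: 91.0
gripper_force: 0.0
```

```bash
python3 - <<'E'
from h import *
p=wrist(); save(p,"w3.png"); s=env.state(); print(s["ee_pos"],s["ee_rot"],s["force"],s["gripper_width"])
d=np.array([-0.0941,-0.9956]);n=np.array([.9956,-.0941]);O=np.array([465.5,-219.5])
print("expected top",w_proj(p,[473.6,-136,86]))
for q in("tin_spare","tin_near"):
  for r in spotter.landmark_of(p,q)[:3]:
    X=w_z(p,r["position"],14)[:2]; print(q,r["score"],r["position"],X,(X-O)@d,(X-O)@n)
E
```

```text
[ 473.13853425 -136.05227255  154.57599045] [-1.79995707e+02 -1.31434921e-03  8.46705329e+01] [-1.07167739  0.12065035  0.02249512] 91.10456857744822
expected top [280.57530691 203.07812531]
tin_spare 0.97 [279.3, 188.7] [ 471.55064423 -139.62856846] -80.08936286225372 -1.4918803123809052
tin_near 0.97 [283.9, 247.7] [ 470.122733   -211.36223019] -8.536962801207276 3.8366288345496304
```

View pics/w3.png

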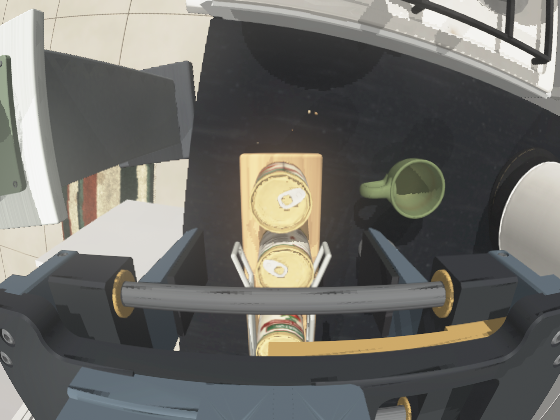

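The spare stands on the landing at (281,200), in line with the near tin at (286,262), so the release was clean. Now moving behind the row, fingers nearly closed to form a small cradle.

Emit:
apply_moves:
  delta_pos:
    - [0.02,0.2,0]
    - [0.05,0.485,0]
    - [0.05,0.485,0]
    - [0.05,0.485,0]
  rot:
    - [0,0,0]
    - [0,0,0]
    - [0,0,0]
    - [0,0,0]
  hand: [0.285,0.285,0.285,0.285]

```text
time_s: 9.82
ee_pos: [478.7, -76.8, 153.5]
ee_rot: [-179.8, -0.0, 84.8]
force: [-0.8, -0.5, -0.3]
gripper_width: 67.4
gripper_force: 0.0
```

Emit:
apply_moves:
  delta_pos:
    - [0,0,-0.3]
    - [0,0,-0.6]
    - [0,0,-0.8]
    - [0,0,-0.95]
    - [0,0,-1]
    - [0,0,-1]
  rot:
    - [0,0,0]
    - [0,0,0]
    - [0,0,0]
    - [0,0,0]
    - [0,0,0]
    - [0,0,0]
  hand: [0.285,0.285,0.285,0.285,0.285,0.285]

```text
time_s: 10.32
ee_pos: [477.8, -78.4, 33.0]
ee_rot: [-179.7, -0.0, 84.6]
force: [-0.2, -0.3, 0.7]
gripper_width: 27.8
gripper_force: 0.0
```

```bash
cat >> h.py <<'E'
d=np.array([-0.0941,-0.9956]);n=np.array([.9956,-.0941]);O=np.array([465.5,-219.5])
def st():
    s=env.state();e=s["ee_pos"][:2]-O;print(s["time_s"],"rack xy",(e@d).round(2),(e@n).round(2),"z",s["ee_pos"][2].round(1),"yaw",s["ee_rot"].round(1),"F",(s["force"][:2]@d).round(2),(s["force"][:2]@n).round(2),s["force"][2].round(2),s["gripper_width"].round(1))
E
python3 -c "
from h import *
st();p=wrist();save(p,'w4.png')
t=viewer.grab_frame('top');save(t,'top4.png')"
```

```text
Traceback (most recent call last):
  File "h.py", line 24, in st
    s=env.state();e=s["ee_pos"][:2]-O;print(s["time_s"],"rack xy",(e@d).round(2),(e@n).round(2),"z",s["ee_pos"][2].round(1),"yaw",s["ee_rot"].round(1),"F",(s["force"][:2]@d).round(2),(s["force"][:2]@n).round(2),s["force"][2].round(2),s["gripper_width"].round(1))
                                                                                                                                                                                                                                          ^^^^^^^^^^^^^^^^^^^^^^^^
AttributeError: 'float' object has no attribute 'round'
```

The tool is behind the row. I'm pushing gently in steps, with a 1 mm lateral trim.

Emit:
apply_moves:
  delta_pos:
    - [0.005,-0.05,-0.02]
    - [-0.001,-0.1,-0.03]
    - [-0.006,-0.15,-0.03]
    - [-0.011,-0.2,-0.03]
    - [-0.016,-0.25,-0.03]
    - [-0.02,-0.3,-0.03]
    - [-0.025,-0.35,-0.03]
    - [-0.03,-0.4,-0.03]
    - [-0.034,-0.45,-0.03]
    - [-0.039,-0.5,-0.03]
  rot:
    - [0,0,0]
    - [0,0,0]
    - [0,0,0]
    - [0,0,0]
    - [0,0,0]
    - [0,0,0]
    - [0,0,0]
    - [0,0,0]
    - [0,0,0]
    - [0,0,0]
  hand: [0.285,0.285,0.285,0.285,0.285,0.285,0.285,0.285,0.285,0.285]

```text
time_s: 11.15
ee_pos: [474.5, -138.3, 31.1]
ee_rot: [-180.0, -0.0, 84.7]
force: [-0.4, 3.5, 0.6]
gripper_width: 26.2
gripper_force: 1.6
```

```bash
sed -i 's/s\["gripper_width"\].round(1)/round(float(s["gripper_width"]),1)/' h.py; python3 - <<'E'
from h import *
st();p=wrist();save(p,'w4.png');t=viewer.grab_frame('top');save(t,'top4.png')
for q in("tin_spare","tin_near","tin_mid","tin_deep","mouth"):
  for r in spotter.landmark_of(p,q)[:3]:
    if r["score"]<.4: continue
    X=w_z(p,r["position"],14)[:2]; print(q,round(r["score"],2),((X-O)@d).round(1),((X-O)@n).round(1))
E
```

```text
11.15 rack xy -81.64 1.32 z 31.1 yaw [-180.    -0.    84.7] F -3.44 -0.72 0.62 26.2
tin_spare 0.74 -39.2 -1.1
```

Emit:
apply_moves:
  delta_pos:
    - [-0.004,-0.037,0]
    - [-0.008,-0.075,0]
    - [-0.012,-0.112,0]
    - [-0.016,-0.149,0]
    - [-0.02,-0.187,0]
    - [-0.024,-0.224,0]
    - [-0.027,-0.261,0]
    - [-0.031,-0.299,0]
    - [-0.035,-0.336,0]
    - [-0.039,-0.373,0]
  rot:
    - [0,0,0]
    - [0,0,0]
    - [0,0,0]
    - [0,0,0]
    - [0,0,0]
    - [0,0,0]
    - [0,0,0]
    - [0,0,0]
    - [0,0,0]
    - [0,0,0]
  hand: [0.285,0.285,0.285,0.285,0.285,0.285,0.285,0.285,0.285,0.285]

```text
time_s: 12.33
ee_pos: [469.2, -182.1, 31.0]
ee_rot: [-179.9, -0.1, 84.6]
force: [-1.3, 6.7, 0.3]
gripper_width: 25.8
gripper_force: 3.3
```

```bash
python3 - <<'E'
from h import *
st();p=wrist();save(p,'w5.png');t=viewer.grab_frame('top');save(t,'top5.png')
for q in("tin_spare","tin_near","tin_mid","tin_deep","plate"):
  for r in spotter.landmark_of(t,q)[:4]:
    if r["score"]<.4: continue
    X=at_z(t,r["position"],14)[:2]; print(q,round(r["score"],2),((X-O)@d).round(1),((X-O)@n).round(1))
E
```

```text
12.3333 rack xy -37.54 0.17 z 31.0 yaw [-1.799e+02 -1.000e-01  8.460e+01] F -6.51 -1.94 0.29 25.8
tin_spare 0.95 531.4 -8.9
tin_spare 0.93 338.5 -55.7
tin_spare 0.62 12.1 -1.4
tin_near 0.71 66.6 14.0
tin_mid 0.54 122.8 4.1
tin_deep 0.85 187.9 9.0
plate 0.65 239.5 6.4
```

Emit:
apply_moves:
  delta_pos:
    - [-0.002,-0.017,0]
    - [-0.003,-0.033,0]
    - [-0.005,-0.05,0]
    - [-0.006,-0.066,0]
    - [-0.008,-0.083,0]
    - [-0.009,-0.1,0]
    - [-0.011,-0.116,0]
  rot:
    - [0,0,0]
    - [0,0,0]
    - [0,0,0]
    - [0,0,0]
    - [0,0,0]
    - [0,0,0]
    - [0,0,0]
  hand: [0.285,0.285,0.285,0.285,0.285,0.285,0.285]

```text
time_s: 13.27
ee_pos: [468.2, -195.6, 31.0]
ee_rot: [-179.9, -0.1, 84.6]
force: [-1.4, 5.9, 0.8]
gripper_width: 25.9
gripper_force: 3.1
```

```bash
python3 - <<'E'
from h import *
st()
E
```

```text
13.2667 rack xy -24.05 0.45 z 31.0 yaw [-1.799e+02 -1.000e-01  8.460e+01] F -5.71 -1.93 0.83 25.9
```

Emit:
apply_moves:
  delta_pos:
    - [-0.001,-0.008,0]
    - [-0.002,-0.017,0]
    - [-0.002,-0.025,0]
    - [-0.003,-0.033,0]
    - [-0.004,-0.041,0]
    - [-0.005,-0.05,0]
  rot:
    - [0,0,0]
    - [0,0,0]
    - [0,0,0]
    - [0,0,0]
    - [0,0,0]
    - [0,0,0]
  hand: [0.285,0.285,0.285,0.285,0.285,0.285]

```text
time_s: 13.77
ee_pos: [467.4, -200.9, 31.0]
ee_rot: [-179.9, -0.2, 84.6]
force: [-0.6, 8.1, 0.8]
gripper_width: 26.0
gripper_force: 4.0
```

Emit:
apply_moves:
  delta_pos:
    - [-0.001,-0.006,0]
    - [-0.001,-0.012,0]
    - [-0.002,-0.018,0]
    - [-0.002,-0.018,0]
  rot:
    - [0,0,0]
    - [0,0,0]
    - [0,0,0]
    - [0,0,0]
  hand: [0.285,0.285,0.285,0.285]

```text
time_s: 14.1
ee_pos: [467.2, -203.2, 31.0]
ee_rot: [-179.9, -0.2, 84.6]
force: [-0.9, 7.2, 1.5]
gripper_width: 25.8
gripper_force: 3.7
```

```bash
python3 - <<'E'
from h import *
st();t=viewer.grab_frame('top');save(t,'top6.png');s=viewer.grab_frame('scene');save(s,'scene6.png')
for nm,p in(("t",t),("s",s)):
  print(nm,"deep/plate expected px",[proj(p,np.r_[O+f*d,86]).round() for f in(28,86,143,200)],proj(p,np.r_[O-4*d,14]).round())
E
```

```text
14.1 rack xy -16.38 0.15 z 31.0 yaw [-179.9   -0.2   84.6] F -7.1 -1.59 1.45 25.8
t deep/plate expected px [array([221., 219.]), array([241., 221.]), array([262., 223.]), array([282., 225.])] [213. 221.]
s deep/plate expected px [array([210., 167.]), array([224., 177.]), array([239., 187.]), array([255., 198.])] [205. 186.]
```

Emit:
apply_moves:
  delta_pos:
    - [-0.001,-0.005,0]
    - [-0.001,-0.01,0]
    - [-0.001,-0.01,0]
  rot:
    - [0,0,0]
    - [0,0,0]
    - [0,0,0]
  hand: [0.285,0.285,0.285]

```text
time_s: 14.45
ee_pos: [466.9, -203.8, 31.0]
ee_rot: [-179.9, -0.2, 84.6]
force: [-1.2, 10.2, 0.8]
gripper_width: 26.0
gripper_force: 4.5
```

Emit:
apply_moves:
  delta_pos:
    - [-0.001,-0.005,0]
    - [-0.001,-0.008,0]
    - [-0.001,-0.008,0]
  rot:
    - [0,0,0]
    - [0,0,0]
    - [0,0,0]
  hand: [0.285,0.285,0.285]

```text
time_s: 14.7
ee_pos: [466.7, -204.1, 30.9]
ee_rot: [-179.8, -0.3, 84.6]
force: [-0.9, 11.5, 1.7]
gripper_width: 26.0
gripper_force: 5.2
```

Plate contact has begun (the force is rising at about 4 N/mm). Small steps from here.

Emit:
apply_moves:
  delta_pos:
    - [-0.001,-0.005,0]
    - [-0.001,-0.01,0]
    - [-0.001,-0.01,0]
    - [-0.001,-0.01,0]
  rot:
    - [0,0,0]
    - [0,0,0]
    - [0,0,0]
    - [0,0,0]
  hand: [0.285,0.285,0.285,0.285]

```text
time_s: 15.03
ee_pos: [466.5, -204.7, 30.9]
ee_rot: [-179.8, -0.3, 84.6]
force: [-0.2, 13.5, 2.8]
gripper_width: 25.6
gripper_force: 6.0
```

Emit:
apply_moves:
  delta_pos:
    - [-0.001,-0.005,0]
    - [-0.001,-0.01,0]
    - [-0.001,-0.01,0]
    - [-0.001,-0.01,0]
  rot:
    - [0,0,0]
    - [0,0,0]
    - [0,0,0]
    - [0,0,0]
  hand: [0.285,0.285,0.285,0.285]

```text
time_s: 15.37
ee_pos: [466.3, -205.2, 31.0]
ee_rot: [-179.8, -0.4, 84.5]
force: [-1.0, 16.1, 3.2]
gripper_width: 26.2
gripper_force: 6.9
```

```bash
python3 - <<'E'
from h import *
st();t=viewer.grab_frame('top');save(t,'top7.png');s=viewer.grab_frame('scene');save(s,'scene7.png');p=wrist();save(p,"w7.png")
print([w_proj(p,np.r_[O+f*d,z]).round() for f,z in((0,14),(0,22),(28.7,86))])
E
```

```text
15.3667 rack xy -14.34 -0.56 z 31.0 yaw [-179.8   -0.4   84.5] F -15.95 -2.49 3.18 26.2
[array([282., 241.]), array([282., 245.]), array([282., 330.])]
```

Emit:
apply_moves:
  delta_pos:
    - [0,-0.005,0]
    - [0,-0.01,0]
    - [0,-0.01,0]
    - [0,-0.01,0]
  rot:
    - [0,0,0]
    - [0,0,0]
    - [0,0,0]
    - [0,0,0]
  hand: [0.285,0.285,0.285,0.285]

```text
time_s: 15.85
ee_pos: [466.1, -205.6, 30.9]
ee_rot: [-179.8, -0.5, 84.5]
force: [-0.3, 18.1, 3.8]
gripper_width: 26.1
gripper_force: 7.7
```

```bash
python3 - <<'E'
from h import *
st();p=wrist();save(p,"w8.png")
f=lambda n:cv2.resize(cv2.imread("pics/"+n)[190:290,232:332],None,fx=3.9,fy=3.9,interpolation=cv2.INTER_CUBIC)
cv2.imwrite("pics/cmp.png",np.hstack([f("w7.png"),f("w8.png")]))
a,b=[cv2.imread("pics/"+n)[190:290,232:332].astype(int) for n in("w7.png","w8.png")];print(np.abs(a-b).mean())
E
```

```text
15.85 rack xy -13.88 -0.68 z 30.9 yaw [-179.8   -0.5   84.5] F -17.99 -2.05 3.82 26.1
8.0859
```

View pics/cmp.png

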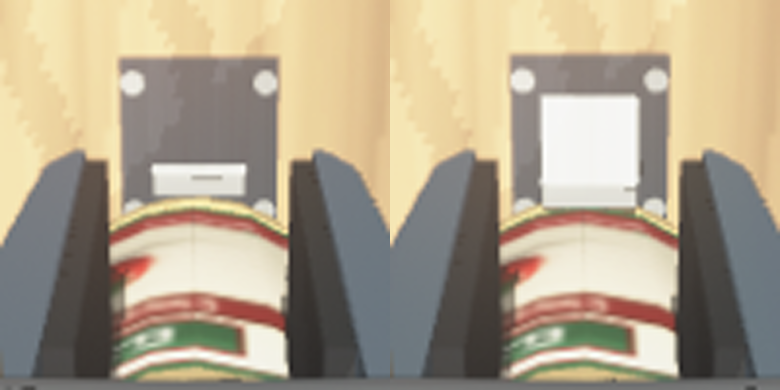

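Left pane: the catch is pressed down, with only a sliver showing. Right pane: the white ramp (540–638, 95–205) has risen behind the spare tin. I'll push a hair more in case it's only half up.

Emit:
apply_moves:
  delta_pos:
    - [0,-0.004,0]
    - [0,-0.007,0]
    - [0,-0.007,0]
    - [0,-0.007,0]
  rot:
    - [0,0,0]
    - [0,0,0]
    - [0,0,0]
    - [0,0,0]
  hand: [0.285,0.285,0.285,0.285]

```text
time_s: 16.23
ee_pos: [466.0, -205.8, 30.9]
ee_rot: [-179.8, -0.5, 84.5]
force: [-0.2, 19.3, 5.5]
gripper_width: 25.9
gripper_force: 8.5
```

```bash
python3 - <<'E'
from h import *
st();p=wrist();save(p,"w9.png")
for m in("w7.png","w8.png","w9.png"):
    g=cv2.cvtColor(cv2.imread("pics/"+m),cv2.COLOR_BGR2GRAY)[205:250,255:310]
    k,l,s,c=cv2.connectedComponentsWithStats((g>205).astype(np.uint8)); i=[j for j in range(1,k) if s[j][4]>30]
    print(m,[(s[j].tolist(),c[j].round(1).tolist()) for j in i])
a,b=[cv2.imread("pics/"+n)[190:290,232:332].astype(int) for n in("w8.png","w9.png")];print(np.abs(a-b).mean())
E
```

```text
16.2333 rack xy -13.66 -0.75 z 30.9 yaw [-179.8   -0.5   84.5] F -19.22 -2.05 5.46 25.9
w7.png [([0, 0, 47, 42, 326], [9.4, 19.8]), ([46, 0, 9, 44, 206], [50.8, 17.9]), ([16, 27, 24, 8, 174], [27.4, 30.4]), ([15, 43, 21, 2, 31], [24.8, 43.7])]
w8.png [([0, 0, 41, 43, 947], [21.5, 21.9]), ([48, 0, 7, 43, 192], [51.0, 16.8])]
w9.png [([0, 0, 16, 43, 287], [5.1, 16.6]), ([48, 0, 7, 43, 187], [51.1, 16.2]), ([16, 9, 25, 29, 714], [27.9, 22.9]), ([15, 43, 21, 2, 31], [24.8, 43.7])]
0.9923666666666666
```

The catch image is unchanged by the extra push, so it's fully up. Backing off slowly, then rising.

Emit:
apply_moves:
  delta_pos:
    - [0,0.005,0]
    - [0.001,0.015,0]
    - [0.003,0.03,0]
    - [0.006,0.06,0]
    - [0.01,0.11,0]
    - [0.02,0.2,0]
    - [0.03,0.32,0]
    - [0.042,0.44,0]
    - [0.055,0.58,0]
    - [0.055,0.58,0]
  rot:
    - [0,0,0]
    - [0,0,0]
    - [0,0,0]
    - [0,0,0]
    - [0,0,0]
    - [0,0,0]
    - [0,0,0]
    - [0,0,0]
    - [0,0,0]
    - [0,0,0]
  hand: [0.285,0.285,0.285,0.285,0.285,0.285,0.285,0.285,0.285,0.285]

```text
time_s: 17.12
ee_pos: [474.7, -139.8, 31.5]
ee_rot: [179.9, -0.0, 84.8]
force: [-0.3, -0.3, -0.3]
gripper_width: 25.7
gripper_force: 0.0
```

Emit:
apply_moves:
  delta_pos:
    - [0,0,0.2]
    - [0,0,0.5]
    - [0,0,0.8]
    - [0,0,1]
    - [0,0,1]
    - [0,0,1]
  rot:
    - [0,0,0]
    - [0,0,0]
    - [0,0,0]
    - [0,0,0]
    - [0,0,0]
    - [0,0,0]
  hand: [0.285,0.285,0.285,0.285,0.285,0.285]

```text
time_s: 17.62
ee_pos: [475.3, -142.6, 152.7]
ee_rot: [179.7, 0.1, 84.7]
force: [-0.2, 0.2, -0.3]
gripper_width: 25.8
gripper_force: 0.0
```

```bash
python3 - <<'E'
from h import *
st();p=wrist();save(p,"w10.png");t=viewer.grab_frame("top");save(t,"top10.png")
print([w_proj(p,np.r_[O+f*d,z]).round().tolist() for f,z in((0,14),(0,22),(-24,14),(28.7,86),(28.7,14))])
f=lambda im,s:cv2.resize(cv2.cvtColor(im,cv2.COLOR_RGB2BGR),None,fx=s,fy=s,interpolation=cv2.INTER_CUBIC)
a=f(p["pixels"][130:330,210:360],2.6);b=f(t["pixels"][185:265,170:320],2.6)
cv=np.zeros((a.shape[0],a.shape[1]+b.shape[1],3),np.uint8);cv[:,:a.shape[1]]=a;cv[:b.shape[0],a.shape[1]:]=b
cv2.imwrite("pics/fin.png",cv);print(cv.shape)
E
```

```text
17.6167 rack xy -77.51 2.55 z 152.7 yaw [1.797e+02 1.000e-01 8.470e+01] F -0.18 -0.27 -0.25 25.8
[[279.0, 251.0], [279.0, 253.0], [279.0, 232.0], [279.0, 305.0], [279.0, 272.0]]
(520, 780, 3)
```

View pics/fin.png

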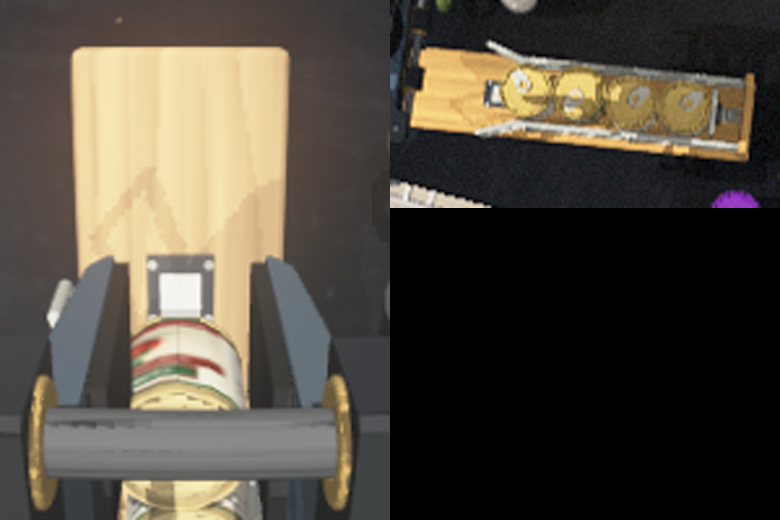

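The right pane shows all four tins tight in one row against the plate, with the catch's white ramp up behind the spare. The spare's top is at pixel (222,220), against a predicted centre-line position of (221,219). The hand is clear, so I'm handing in.

```bash
python3 -c "
from workcell import env
print(env.job_done())"
```

```text
the job is handed in; nothing more can be done
None
```

I handed the job in at about 18 s: the spare tin stands behind the other three, all four sit tight against the sprung plate with the catch up behind them, and the hand is clear. The push peaked at about 19 N at the hand, and the shaker and cup weren't touched. The hand-in call gave no verdict; this is what the last images and readings showed.

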